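# Close the cover of an instrument housing and lock its quarter-turn cam

## Task

With a fingertip, push the orange cover along its guides until it is fully home against the stop under the metal lip; do not lift it. Then set a fingertip in the slot of the round blue cam beside it and turn it clockwise to its stop, so that the steel nose locks the cover. Nothing is to be picked up: leave the loose things around where they are.

Things in the scene. Friction and masses are not known exactly. Their poses are not given: they have to be found in the camera images.
- housing: White instrument housing, 240 (its x) by 245 (its y) mm, 100 mm high, fixed to the bench; origin at the centre of its underside, z up. The cover slides on its flat top along housing +x, between two low aluminium guides (8 mm high), to an aluminium end stop with a lip (12 mm high, 18 mm deep) on the +x side.
- cover: Loose orange cover, 120 (x) by 110 (y) by 6 mm, 0.15-0.31 kg, on the housing's top, axes parallel to the housing's; origin: centre of its underside. Starts 25-45 mm short of home (towards housing -x); slides with 1-4 N. Home: origin at (+43, +50, +100) mm in the housing frame, front edge at the stop under the lip. Unless it is home the cam's nose runs into its side and cannot lock.
- ridge (a point): Centre of the top of the cover's cross ridge: a low bar 60 mm long (cover y), 12 mm thick (cover x), standing 15 mm above the cover's upper face, over the cover's centre. Point is 21 mm above the cover's underside. Push the ridge's -x face towards housing +x; behind the ridge the cover's upper face is bare for 54 mm to its trailing edge.
- cam_axis (a point): Fixed point on the cam's vertical axis, level with the disc's top face, 20 mm above the housing's top; (-27, -65, +120) mm in the housing frame. The cam is a blue disc 100 mm across; a yellow-floored slot 38 mm wide and 16 mm deep runs right across its diameter, open at both ends. Its steel nose, 16 mm wide, reaches 85 mm from the axis and stands at most 12 mm above the housing's top.
- slot_end (a point): Point that turns with the cam: on the slot's floor midway between its walls, 30 mm from the axis, at the end opposite the steel nose; 4 mm above the housing's top, 16 mm below the disc's top face. With the cam at 0 it lies on the housing's +x side of the axis, with the cam locked on its -y side.
- cam (a joint): Angle of the cam, rad: 0 = open (nose towards housing -x), grows as it turns clockwise seen from above, hard stop at 1.571 = locked (nose towards housing +y, across the cover's trailing edge). Starts at 0 to 0.4. Stays where it is left; needs about 0.12 N m (4 N at 30 mm radius).
- cap: Loose round steel cap, 31 mm diameter, 22 mm high, standing on the housing's top by its -x, +y corner; origin at the centre of its underside. Leave alone.
- jar: Loose clear jar with red lid, 56 mm diameter, 75 mm high, on the bench beside the housing; origin at the centre of its underside. Leave alone.
- tin: Loose flat grey tin with an orange band, 73 mm diameter, 22 mm high, on the bench beside the housing; origin at the centre of its underside. Leave alone.
- screwdriver: Loose screwdriver with a red handle lying on the bench beyond the housing; origin under its middle, x along it. Leave alone.
Mind the look-alikes: they are no part of the job. Leave any turquoise look-alike of the cover alone.

How it is judged:
By the outcome, as a careful person would: the job done as asked, in the order asked, and still so for the second after the job is handed in, with the robot touching nothing.
It also fails if it takes over 51 s, if anything falls off the work surface, if the arm or the gripper's body presses on something with over 40 N, if the wrist force passes 120 N, or if a joint passes its speed limit or range.

## Robot

A 6-joint arm with a two-finger parallel gripper is mounted at the origin on the work surface. World frame = base frame: x ahead of the robot, y to its left, z up, the work surface at z = 0. Lengths are in m, angles in rad, forces in N, time in s.
With the tool pointing down it reaches from about 0.35 to 0.775 m from the base axis. Payload 7.3 kg.
Tool frame: the origin (TCP) lies at the very end of the fingers, on their centre line; the grasp point (between the pads) lies 19 mm behind it (robot.hold_point_z is the distance from the TCP to the grasp point, in m); z points along the fingers, y is the direction in which the jaws open and shut (so a half turn about z gives the same grasp; the last joint's range is limited). The gripper opens to 92 mm and grips with 3 to 60 N. Pads are 19 mm wide; open, the fingers measure 130 mm over their backs; the gripper's body (75 mm by 190 mm) begins 47 mm behind the grasp point.
Start: joints at [0.963, 0.342, 1.524, -0, 1.275, -0.146], TCP at [0.234, 0.47, 0.227] pointing down, gripper open.
Joint ranges: [-2.53, 2.53], [-0.77, 2.02], [0.04, 2.7], [-1, 4.14], [0.28, 2.66], [-3.11, 3.11]. Speed limits (rad/s): [2.57, 2.57, 3.14, 3.14, 3.14, 3.14].

## Interface

Orientations are given as [roll, pitch, yaw] about the fixed x, y, z axes, in that order (R = Rz(yaw) Ry(pitch) Rx(roll)).
In Python, from cell import monitor, viewer, robot gives the robot as it stands.
- The arm moves only by the tool move_arm, never from a script. Its argument "deltas" is a list of rows, each an object of numbers: "x", "y", "z": the shift along the tool's x, y, z in m; "wx", "wy", "wz": the turn, a rotation vector about the tool's x, y, z in degrees; "hand": the opening, from 0 (shut) to 1 (fully open). In form: [{"x": .., "y": .., "z": .., "wx": .., "wy": .., "wz": .., "hand": ..}, ...]. A call has 1 to 8 rows; each row is the pose to reach, as a shift and turn from the pose commanded when the call began, along the tool's axes at that moment; what a row does not reach only later rows make up. A row lasts 1/8 s, in which the tool goes at most 62.5 mm and 10.7 degrees, less where a joint would pass 70% of its speed; a pose out of reach is approached as far as the arm can. A call with a gripper value outside its range is refused whole. The fingers move at their own pace and stop on an object; "grip_force" is the grip in N (left out, the last holds). Time passes only in rows, so rows that repeat a pose let the fingers close. It gives the time, the measured TCP pose, the force and the opening at its end, in the units of the state.
- monitor.observe(): the state, without advancing time (a new reading comes with each control period).
- viewer.read_camera(name): name is "scene" or "top" or "wrist"; returns the picture (384x512x3 uint8, red, green, blue); there is no depth.
- viewer.camera_params(name): a dict with "camera_matrix" (3x3 intrinsics, pixels), "R" (3x3) and "t" (3): a world point X has camera coordinates R X + t. Camera axes: x right, y down, z forward; pixel columns grow to the right and rows downward; lengths in m; the calibration is good to about 2 mm. A picture is of the moment at which its call begins: read the wrist's pose just before it. camera_params takes no time and is no camera call; for the wrist camera it gives the pose at the moment of the call.
- robot.hand_in(): hands the job in, once; it reports no verdict.
The state is a dict: "time": time; "qpos": joint angles; "qvel": joint speeds; "joint_efforts": joint torques, N m; "tool_pos": TCP position; "tool_rot": TCP orientation; "contact_force": force on the tool from outside, world axes, zero at the start; "torque": the same for the moment, N m; "opening": finger opening in m.
Only numpy, scipy, OpenCV 4.12 (cv2) and the standard library are available. Lean on these libraries where they do the work, as an engineer would, in place of code of your own. Each camera call takes 0.05 s, during which the arm holds its last target. There are 200 camera calls.

## Working session

There is one attempt and no reset: what is moved stays moved. The work goes in short steps, Python scripts to look and compute and a tool call to move; the robot and the scene stay as the last step left them, time stands still between calls to the robot, and variables do not carry over. Pictures are saved under pics/ and viewed, about 8 in all and at most 12, crops included, and the job is handed in when it is done.

Besides the shell and the picture viewer there is one more tool, called as a command line: name --argument value ..., lists and objects as JSON in quotes. move_arm: Moves the arm, as the interface text tells. Its arguments: {"type":"object","properties":{"deltas":{"type":"array","items":{"type":"object","properties":{"x":{"type":"number"},"y":{"type":"number"},"z":{"type":"number"},"wx":{"type":"number"},"wy":{"type":"number"},"wz":{"type":"number"},"hand":{"type":"number"}}}},"grip_force":{"type":"number"}},"required":["deltas"]}

```bash
mkdir -p pics; ls
cat > h.py <<'E'
import sys; sys.path.insert(0,'.')
import numpy as np, cv2
from cell import monitor, viewer, robot
def snap(n,f):
    p=viewer.camera_params(n); im=viewer.read_camera(n)
    cv2.imwrite('pics/'+f+'.png',im[:,:,::-1]); return im,p
def ray(p,uv,z):
    K,R,t=[np.array(p[k],float) for k in('camera_matrix','R','t')]
    d=R.T@np.linalg.inv(K)@np.array([uv[0],uv[1],1.]); c=-R.T@t.ravel()
    return c+d*(z-c[2])/d[2]
def proj(p,X):
    K,R,t=[np.array(p[k],float) for k in('camera_matrix','R','t')]
    q=K@(R@np.array(X,float)+t.ravel()); return q[:2]/q[2]
E
python3 - <<'E'
from h import *
a,p=snap('top','t0');b,q=snap('scene','s0')
cv2.imwrite('pics/both.png',np.hstack([a,b])[:,:,::-1][:, :])
im=np.vstack([a,b])[:,:,::-1]
cv2.imwrite('pics/v.png',cv2.resize(im,(400,600),interpolation=cv2.INTER_AREA))
print(monitor.observe()); 
for n in('top','scene'):
    P=viewer.camera_params(n);print(n,P['camera_matrix'],-np.array(P['R']).T@np.array(P['t']).ravel())
E
```

```text
pics
{'time': 0.1, 'qpos': array([ 9.63004504e-01,  3.42653537e-01,  1.52488764e+00, -8.26288136e-06,
        1.27541723e+00, -1.46024157e-01]), 'qvel': array([ 4.77372811e-04, -4.14102220e-04, -2.60108993e-03,  2.98418336e-05,
        1.84048290e-03,  1.45353208e-04]), 'joint_efforts': array([ 1.64785597e-03, -4.32005453e+01, -2.44693923e+01,  7.20670586e-02,
        5.25534747e-02, -6.57912415e-05]), 'tool_pos': array([0.23369368, 0.46972475, 0.22612603]), 'tool_rot': array([-3.14024029e+00, -1.90907039e-04,  2.67982727e+00]), 'contact_force': array([-0.25170149, -0.53438309,  1.1298539 ]), 'torque': array([-0.01322798, -0.04332426, -0.02648295]), 'opening': 0.09186351924953276}
top [[366.84271259   0.         259.34882508]
 [  0.         366.84271259 190.0547261 ]
 [  0.           0.           1.        ]] [ 0.45465623 -0.0060566   0.82290361]
scene [[355.14813387   0.         253.95788588]
 [  0.         355.14813387 192.85689416]
 [  0.           0.           1.        ]] [0.81613415 0.36957518 0.6263557 ]
```

View pics/t0.png

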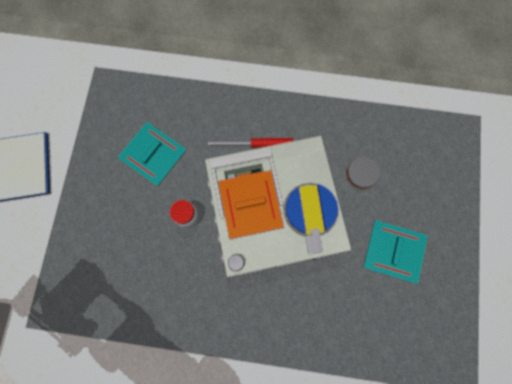

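View pics/s0.png

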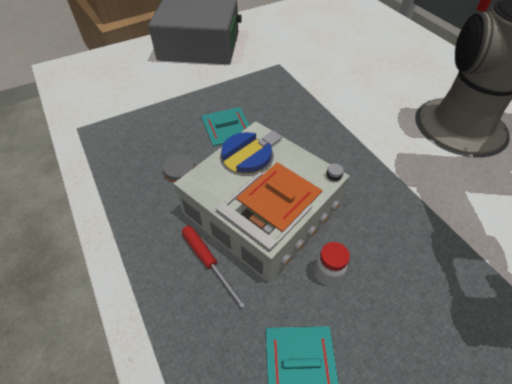

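The orange cover is at top (250,204) with its ridge at (250,203). The blue cam is at (312,210), nose pointing down the image at (314,242), and the end stop is at the top of the housing near (242,165). The look-alikes are the turquoise plates at (152,153) and (397,251), which I reject. The cap is at (236,262). Next I'll measure.

Run:
```python
from h import *
for n,f in(('top','t0'),('scene','s0')):
    im=cv2.imread(f'pics/{f}.png'); p=viewer.camera_params(n)
    hsv=cv2.cvtColor(im,cv2.COLOR_BGR2HSV)
    def big(lo,hi):
        m=cv2.inRange(hsv,lo,hi); k,l,s,c=cv2.connectedComponentsWithStats(m)
        i=1+np.argmax(s[1:,4]); return (l==i).astype(np.uint8)
    o=big((6,170,120),(16,255,255)); o=cv2.morphologyEx(o,cv2.MORPH_CLOSE,np.ones((9,9)))
    c=max(cv2.findContours(o,0,2)[0],key=cv2.contourArea)[:,0]
    W=np.array([ray(p,x,.106)[:2] for x in c],np.float32)
    r=cv2.minAreaRect(W*1000);print(n,'cover',r)
    b=big((105,150,60),(125,255,255))|big((22,150,120),(34,255,255))
    m=cv2.inRange(hsv,(105,150,60),(125,255,255))|cv2.inRange(hsv,(22,150,120),(34,255,255))
    m=cv2.morphologyEx(m,cv2.MORPH_CLOSE,np.ones((5,5)));k,l,s,_=cv2.connectedComponentsWithStats(m)
    # cam near expected
    u=(312,210) if n=='top' else (247,153)
    m=(l==l[u[1],u[0]]).astype(np.uint8)
    c=max(cv2.findContours(m,0,2)[0],key=cv2.contourArea)
    c=cv2.convexHull(c)[:,0]; W=np.array([ray(p,x,.120)[:2] for x in c],np.float32)*1000
    print('cam',cv2.minEnclosingCircle(W),cv2.fitEllipse(W))
    y=big((22,150,120),(34,255,255));c=max(cv2.findContours(y,0,2)[0],key=cv2.contourArea)[:,0]
    print('slot',cv2.minAreaRect(np.array([ray(p,x,.104)[:2] for x in c],np.float32)*1000))
p=viewer.camera_params('top')
for nm,uv,z in(('corner +x-y',(322,137),.1),('-x-y',(350,250),.1),('-x+y',(228,277),.1),('+x+y',(207,159),.1),('nose',(315,251),.112),('cap',(236,261),.122)):print(nm,ray(p,uv,z))
im=cv2.imread('pics/t0.png')[125:290,190:365]
cv2.imwrite('pics/c0.png',cv2.resize(im,None,fx=3.5,fy=3.5,interpolation=cv2.INTER_CUBIC))
```

```text
top cover ((586.3873291015625, 35.13541030883789), (119.49632263183594, 106.51500701904297), 20.047529220581055)
cam ((589.254150390625, -85.35064697265625), 49.09817886352539) ((589.4082641601562, -85.31529998779297), (96.42198181152344, 97.76667022705078), 18.86005973815918)
slot ((592.1653442382812, -87.60475158691406), (94.89842224121094, 33.80118179321289), 15.427696228027344)
scene cover ((584.0211791992188, 35.342288970947266), (117.35039520263672, 106.50981903076172), 20.206565856933594)
cam ((595.0153198242188, -82.60505676269531), 53.89619064331055) ((592.5191040039062, -82.86387634277344), (97.46144104003906, 107.27070617675781), 133.1403350830078)
slot ((592.7781982421875, -91.61003112792969), (94.40190124511719, 31.64137077331543), 23.449932098388672)
corner +x-y [ 0.74626458 -0.09325745  0.1       ]
-x-y [ 0.52182983 -0.17112864  0.1       ]
-x+y [0.43807605 0.05593281 0.1       ]
+x+y [0.66572325 0.13635085 0.1       ]
nose [ 0.50948228 -0.10231613  0.112     ]
cap [0.46955004 0.04380592 0.122     ]
```

View pics/c0.png

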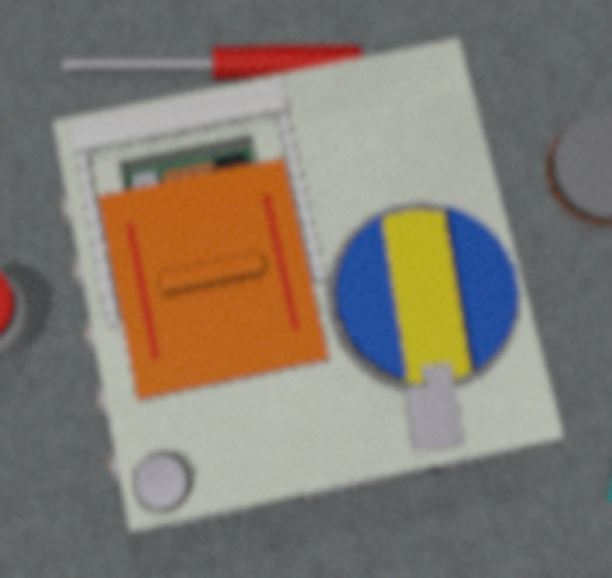

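The close crop confirms the choice: orange cover with its ridge, the cam just past open, and the stop at the top. Housing yaw is about 19.7°, the cover's centre is about (586, 35) mm, and it has about 32 mm to travel. First I'll move above the spot behind the ridge, with the fingers shut.

move_arm --deltas '[{"x":-0.06,"y":-0.03,"wz":10,"hand":0},{"x":-0.11,"y":-0.06,"wz":20,"hand":0},{"x":-0.165,"y":-0.085,"wz":30,"hand":0},{"x":-0.22,"y":-0.115,"wz":40,"hand":0},{"x":-0.275,"y":-0.145,"wz":50,"hand":0},{"x":-0.33,"y":-0.17,"wz":60,"hand":0},{"x":-0.385,"y":-0.2,"wz":70,"hand":0},{"x":-0.44,"y":-0.23,"wz":80,"hand":0}]'

```text
schema error: expected keys x, y, z, wx, wy, wz, hand
```

```bash
cat >> h.py <<'E'
from scipy.spatial.transform import Rotation as Ro
def go(xyz,yaw_deg):
    "tool-frame shift and turn to a world TCP target, tool down"
    s=monitor.observe(); R=Ro.from_euler('xyz',s['tool_rot']); T=Ro.from_euler('xyz',[np.pi,0,np.deg2rad(yaw_deg)])
    print('t',round(s['time'],2),'pos',s['tool_pos'].round(4),'rot',np.rad2deg(s['tool_rot']).round(1),'F',s['contact_force'].round(1),'q',s['qpos'].round(2),'open',round(s['opening'],4))
    print('shift',R.inv().apply(np.array(xyz)-s['tool_pos']).round(4),'turn',np.rad2deg((R.inv()*T).as_rotvec()).round(1))
E
python3 -c "
from h import *
go([.558,.025,.15],19.7)"
```

```text
t 0.1 pos [0.2337 0.4697 0.2261] rot [-179.9   -0.   153.5] F [-0.3 -0.5  1.1] q [ 0.96  0.34  1.52 -0.    1.28 -0.15] open 0.0919
shift [-0.4885 -0.2536  0.0764] turn [-1.000e-01  1.000e-01  1.338e+02]
```

All keys are needed in each row.

move_arm --deltas '[{"x":-0.06,"y":-0.03,"z":0,"wx":0,"wy":0,"wz":10,"hand":0},{"x":-0.11,"y":-0.06,"z":0,"wx":0,"wy":0,"wz":20,"hand":0},{"x":-0.165,"y":-0.085,"z":0,"wx":0,"wy":0,"wz":30,"hand":0},{"x":-0.22,"y":-0.115,"z":0,"wx":0,"wy":0,"wz":40,"hand":0},{"x":-0.275,"y":-0.145,"z":0,"wx":0,"wy":0,"wz":50,"hand":0},{"x":-0.33,"y":-0.17,"z":0,"wx":0,"wy":0,"wz":60,"hand":0},{"x":-0.385,"y":-0.2,"z":0,"wx":0,"wy":0,"wz":70,"hand":0},{"x":-0.44,"y":-0.23,"z":0,"wx":0,"wy":0,"wz":80,"hand":0}]'

```text
time: 1.1
tool_pos: [0.5259, 0.0665, 0.2265]
tool_rot: [-3.141, -0.0, 1.278]
contact_force: [0.4, 0.1, 0.7]
opening: 0.016
```

```bash
python3 -c "
from h import *
go([.558,.025,.15],19.7)"
```

```text
t 1.1 pos [0.5259 0.0665 0.2265] rot [-180.    -0.    73.2] F [0.4 0.1 0.7] q [-0.02  0.35  1.51  0.    1.28  0.27] open 0.016
shift [-0.0305  0.0427  0.0764] turn [-0.   0.  53.5]
```

move_arm --deltas '[{"x":-0.01,"y":0.015,"z":0,"wx":0,"wy":0,"wz":10,"hand":0},{"x":-0.02,"y":0.03,"z":0.01,"wx":0,"wy":0,"wz":20,"hand":0},{"x":-0.03,"y":0.043,"z":0.025,"wx":0,"wy":0,"wz":30,"hand":0},{"x":-0.03,"y":0.043,"z":0.045,"wx":0,"wy":0,"wz":40,"hand":0},{"x":-0.03,"y":0.043,"z":0.06,"wx":0,"wy":0,"wz":50,"hand":0},{"x":-0.0305,"y":0.043,"z":0.07,"wx":0,"wy":0,"wz":53.5,"hand":0},{"x":-0.0305,"y":0.043,"z":0.07,"wx":0,"wy":0,"wz":53.5,"hand":0}]'

```text
time: 1.98
tool_pos: [0.5571, 0.0269, 0.1556]
tool_rot: [-3.14, 0.002, 0.35]
contact_force: [1.0, 0.6, 0.5]
opening: 0.0003
```

```bash
python3 -c "
from h import *
go([.558,.025,.112],19.7)
im,p=snap('wrist','w1'); b,q=snap('scene','s1')
X=monitor.observe()['tool_pos']
print(proj(p,X),proj(q,X))
b=cv2.resize(b[100:290,160:380],(512,442))
cv2.imwrite('pics/v1.png',cv2.resize(np.vstack([im,b])[:,:,::-1],(372,600),interpolation=cv2.INTER_AREA))"
```

```text
t 1.98 pos [0.5571 0.0269 0.1556] rot [-1.799e+02  1.000e-01  2.010e+01] F [1.  0.6 0.5] q [-0.09  0.47  1.54  0.    1.14  1.13] open 0.0003
shift [0.0003 0.0022 0.0436] turn [-0.1  0.1  0.4]
[257.84055765 251.48521611] [290.6308263  167.70535044]
```

View pics/v1.png

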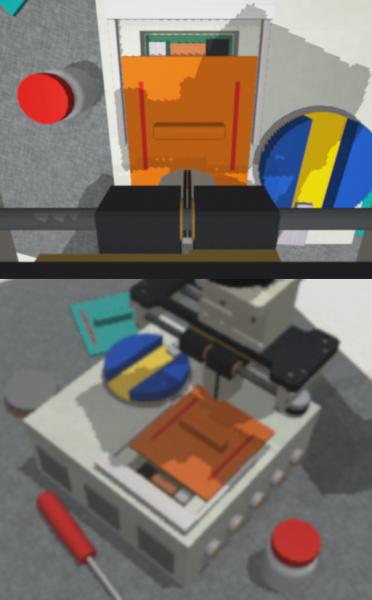

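The wrist view shows the ridge straight ahead, at column ~260 against TCP column 258, and the axes line up. Next I'll lower to z ≈ 0.111 and push towards +x.

move_arm --deltas '[{"x":0,"y":0.002,"z":0.015,"wx":0,"wy":0,"wz":0,"hand":0},{"x":0,"y":0.002,"z":0.03,"wx":0,"wy":0,"wz":0,"hand":0},{"x":0,"y":0.002,"z":0.04,"wx":0,"wy":0,"wz":0,"hand":0},{"x":0,"y":0.002,"z":0.0445,"wx":0,"wy":0,"wz":0,"hand":0},{"x":0,"y":0.002,"z":0.0445,"wx":0,"wy":0,"wz":0,"hand":0}]'

```text
time: 2.7
tool_pos: [0.5584, 0.0251, 0.1119]
tool_rot: [-3.141, 0.0, 0.35]
contact_force: [0.8, 1.4, -0.0]
opening: 0.0002
```

```bash
python3 -c "
from h import *
go([.602,.041,.111],19.7)"
```

```text
t 2.7 pos [0.5584 0.0251 0.1119] rot [-180.    0.   20.] F [ 0.8  1.4 -0. ] q [-0.09  0.52  1.59  0.    1.04  1.13] open 0.0002
shift [ 0.0465 -0.      0.0009] turn [-0.   0.   0.3]
```

move_arm --deltas '[{"x":0.006,"y":0,"z":0,"wx":0,"wy":0,"wz":0,"hand":0},{"x":0.011,"y":0,"z":0,"wx":0,"wy":0,"wz":0,"hand":0},{"x":0.016,"y":0,"z":0,"wx":0,"wy":0,"wz":0,"hand":0},{"x":0.021,"y":0,"z":0,"wx":0,"wy":0,"wz":0,"hand":0},{"x":0.026,"y":0,"z":0,"wx":0,"wy":0,"wz":0,"hand":0},{"x":0.031,"y":0,"z":0,"wx":0,"wy":0,"wz":0,"hand":0},{"x":0.036,"y":0,"z":0,"wx":0,"wy":0,"wz":0,"hand":0},{"x":0.04,"y":0,"z":0,"wx":0,"wy":0,"wz":0,"hand":0}]'

```text
time: 3.7
tool_pos: [0.5964, 0.0389, 0.1122]
tool_rot: [-3.142, -0.0, 0.35]
contact_force: [-2.9, -1.2, 2.4]
opening: 0.0004
```

move_arm --deltas '[{"x":0.002,"y":0,"z":0,"wx":0,"wy":0,"wz":0,"hand":0},{"x":0.003,"y":0,"z":0,"wx":0,"wy":0,"wz":0,"hand":0},{"x":0.004,"y":0,"z":0,"wx":0,"wy":0,"wz":0,"hand":0},{"x":0.004,"y":0,"z":0,"wx":0,"wy":0,"wz":0,"hand":0}]'

```text
time: 4.2
tool_pos: [0.5987, 0.0397, 0.1121]
tool_rot: [-3.141, 0.003, 0.35]
contact_force: [-5.7, -2.3, 4.5]
opening: 0.0003
```

move_arm --deltas '[{"x":0.001,"y":0,"z":0,"wx":0,"wy":0,"wz":0,"hand":0},{"x":0.002,"y":0,"z":0,"wx":0,"wy":0,"wz":0,"hand":0},{"x":0.002,"y":0,"z":0,"wx":0,"wy":0,"wz":0,"hand":0}]'

```text
time: 4.58
tool_pos: [0.5988, 0.0398, 0.1121]
tool_rot: [-3.141, 0.007, 0.35]
contact_force: [-13.2, -5.2, 9.9]
opening: 0.0004
```

move_arm --deltas '[{"x":0.001,"y":0,"z":0,"wx":0,"wy":0,"wz":0,"hand":0},{"x":0.002,"y":0,"z":0,"wx":0,"wy":0,"wz":0,"hand":0},{"x":0.002,"y":0,"z":0,"wx":0,"wy":0,"wz":0,"hand":0}]'

```text
time: 4.95
tool_pos: [0.5988, 0.0398, 0.1121]
tool_rot: [-3.14, 0.011, 0.35]
contact_force: [-19.4, -8.8, 14.6]
opening: 0.0007
```

```bash
python3 -c "
from h import *
go([.602,.041,.111],19.7)
im,p=snap('wrist','w2'); b,q=snap('scene','s2')
b=cv2.resize(b[130:260,190:340],(512,442))
cv2.imwrite('pics/v2.png',cv2.resize(np.vstack([im,b])[:,:,::-1],(372,600),interpolation=cv2.INTER_AREA))"
```

```text
t 4.95 pos [0.5988 0.0398 0.1121] rot [-179.9    0.6   20.1] F [-19.4  -8.8  14.6] q [-0.06  0.59  1.45 -0.    1.11  1.16] open 0.0007
shift [ 0.0034 -0.      0.0011] turn [-0.1  0.6  0.4]
```

View pics/v2.png

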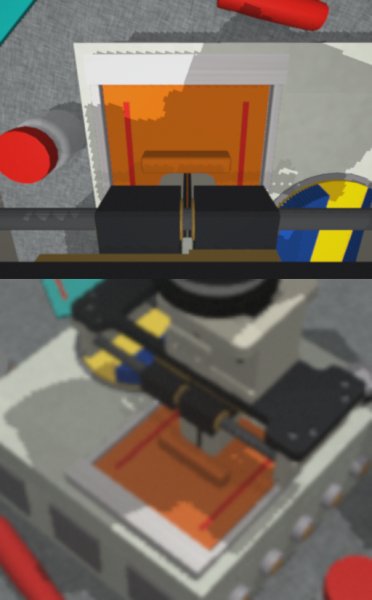

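There is a hard stop: force rose to 21 N with no motion, and the cover's front edge is under the lip. Next I'll back off, rise and check.

move_arm --deltas '[{"x":-0.01,"y":0,"z":0,"wx":0,"wy":0,"wz":0,"hand":0},{"x":-0.02,"y":0,"z":-0.005,"wx":0,"wy":0,"wz":0,"hand":0},{"x":-0.022,"y":0,"z":-0.03,"wx":0,"wy":0,"wz":0,"hand":0},{"x":-0.03,"y":0,"z":-0.07,"wx":0,"wy":0,"wz":0,"hand":0},{"x":-0.04,"y":0,"z":-0.1,"wx":0,"wy":0,"wz":0,"hand":0},{"x":-0.04,"y":0,"z":-0.1,"wx":0,"wy":0,"wz":0,"hand":0}]'

```text
time: 5.8
tool_pos: [0.5671, 0.0276, 0.2152]
tool_rot: [3.139, -0.006, 0.35]
contact_force: [-0.1, 0.0, -1.3]
opening: 0.0006
```

```bash
python3 -c "
from h import *
go([.617,-.077,.15],105)
im,p=snap('wrist','w3')
C=np.array([592.9,-15.0])/1000; R=Ro.from_euler('z',19.7,degrees=True).as_matrix()
v=im[:,:,::-1].copy()
for h in([43,50,121],[37,20,121],[37,80,121],[-17,-5,106],[-17,105,106],[-27,-65,120],[103,50,112]):
    X=R@(np.array(h)/1000)+[*C,0]; u=proj(p,X); print(h,X.round(4),u.round()); cv2.circle(v,tuple(int(a) for a in u),3,(255,0,255),-1)
cv2.imwrite('pics/v3.png',v)"
```

```text
t 5.8 pos [0.5671 0.0276 0.2152] rot [179.9  -0.4  20. ] F [-0.1  0.  -1.3] q [-0.09  0.43  1.43  0.    1.28  1.13] open 0.0006
shift [0.0106 0.1152 0.0655] turn [  0.4  -0.2 -85. ]
[43, 50, 121] [0.6165 0.0466 0.121 ] [256. 127.]
[37, 20, 121] [0.621  0.0163 0.121 ] [296. 135.]
[37, 80, 121] [0.6008 0.0728 0.121 ] [215. 135.]
[-17, -5, 106] [ 0.5786 -0.0254  0.106 ] [321. 197.]
[-17, 105, 106] [0.5415 0.0781 0.106 ] [190. 197.]
[-27, -65, 120] [ 0.5894 -0.0853  0.12  ] [398. 215.]
[103, 50, 112] [0.673  0.0668 0.112 ] [256.  40.]
```

View pics/v3.png

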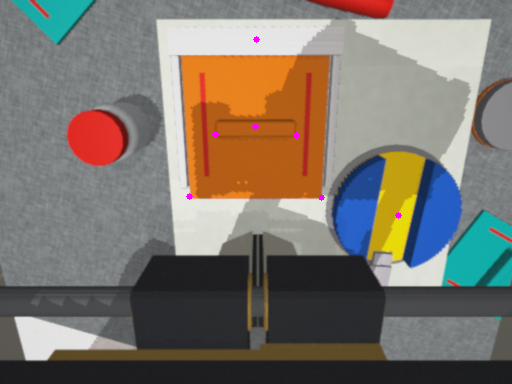

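The cover is home: trailing corners (190,197) and (325,197) are within about 3 px of the prediction, and so is the ridge. The cam disc's centre is near (398,208). I'll refine the cam from this view.

```bash
python3 -c "
from h import *
im=cv2.imread('pics/w3.png'); p=viewer.camera_params('wrist'); hsv=cv2.cvtColor(im,cv2.COLOR_BGR2HSV)
roi=np.zeros(im.shape[:2],np.uint8); roi[140:275,325:470]=1
y=cv2.inRange(hsv,(22,120,60),(34,255,255))*roi; b=cv2.inRange(hsv,(105,120,30),(125,255,255))*roi
def big(m): return max(cv2.findContours(m,0,2)[0],key=cv2.contourArea)[:,0]
W=lambda c,z:np.array([ray(p,x,z)[:2] for x in c],np.float32)*1000
cb=np.vstack([c[:,0] for c in cv2.findContours(b,0,2)[0] if cv2.contourArea(c)>100])
print(cv2.boundingRect(cb),cv2.minEnclosingCircle(W(cv2.convexHull(cb)[:,0],.12)))
print(cv2.minAreaRect(W(big(y),.104)), cv2.fitLine(W(big(y),.104),2,0,.01,.01).ravel())
for u in((374,253),(391,253),(376,268)):print(ray(p,u,.112))
"
```

```text
(332, 156, 130, 111) ((589.281494140625, -82.04341888427734), 52.198936462402344)
((589.6390380859375, -87.26577758789062), (98.14466857910156, 37.8843994140625), 20.23719596862793) [ 9.5536780e-01  2.9541904e-01  5.9135126e+02 -8.6468918e+01]
[ 0.54863956 -0.08510225  0.112     ]
[ 0.55361441 -0.09878456  0.112     ]
[ 0.53607942 -0.09316297  0.112     ]
```

```bash
python3 -c "
from h import *
go([.619,-.077,.15],105)"
```

```text
t 5.85 pos [0.5664 0.0278 0.2133] rot [179.9  -0.2  20. ] F [-0.3  1.6 -0.9] q [-0.09  0.43  1.43  0.    1.28  1.13] open 0.0002
shift [0.0133 0.1164 0.0635] turn [  0.2  -0.1 -85. ]
```

move_arm --deltas '[{"x":0.003,"y":0.02,"z":0,"wx":0,"wy":0,"wz":-10.6,"hand":0},{"x":0.006,"y":0.04,"z":0,"wx":0,"wy":0,"wz":-21.2,"hand":0},{"x":0.01,"y":0.07,"z":0,"wx":0,"wy":0,"wz":-31.8,"hand":0},{"x":0.013,"y":0.1,"z":0,"wx":0,"wy":0,"wz":-42.4,"hand":0},{"x":0.013,"y":0.1165,"z":0,"wx":0,"wy":0,"wz":-53,"hand":0},{"x":0.013,"y":0.1165,"z":0.01,"wx":0,"wy":0,"wz":-63.6,"hand":0},{"x":0.013,"y":0.1165,"z":0.03,"wx":0,"wy":0,"wz":-74.2,"hand":0},{"x":0.013,"y":0.1165,"z":0.05,"wx":0,"wy":0,"wz":-85,"hand":0}]'

```text
time: 6.85
tool_pos: [0.6177, -0.0771, 0.1599]
tool_rot: [-3.14, -0.001, 1.838]
contact_force: [0.9, -0.7, -0.2]
opening: 0.0003
```

```bash
python3 -c "
from h import *
im,p=snap('wrist','w4'); go([.619,-.077,.110],105); b,q=snap('scene','s4')
X=[.619,-.077,.106];print(proj(p,X),proj(q,X))
b=cv2.resize(b[90:220,170:320],(512,442))
cv2.imwrite('pics/v4.png',cv2.resize(np.vstack([im,b])[:,:,::-1],(372,600),interpolation=cv2.INTER_AREA))"
```

```text
t 6.9 pos [ 0.6162 -0.0767  0.1568] rot [-179.7   -0.2  105.8] F [ 0.1  0.1 -2.7] q [-0.25  0.58  1.34  0.    1.23 -0.52] open 0.0003
shift [-0.0013  0.0029  0.0468] turn [-0.3 -0.2  0.8]
[258.53494967 212.83879299] [234.9415761  161.85603409]
```

View pics/v4.png

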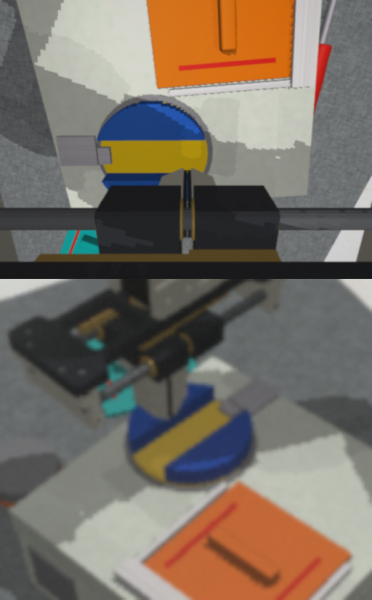

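The slot is parallel to the jaw line, and the target point (shown at (188,155)) lies mid-slot between rows 140 and 173. Next I'll descend.

move_arm --deltas '[{"x":-0.001,"y":0.003,"z":0.015,"wx":0,"wy":0,"wz":0.8,"hand":0},{"x":-0.001,"y":0.003,"z":0.03,"wx":0,"wy":0,"wz":0.8,"hand":0},{"x":-0.001,"y":0.003,"z":0.042,"wx":0,"wy":0,"wz":0.8,"hand":0},{"x":-0.001,"y":0.003,"z":0.047,"wx":0,"wy":0,"wz":0.8,"hand":0},{"x":-0.001,"y":0.003,"z":0.047,"wx":0,"wy":0,"wz":0.8,"hand":0}]'

```text
time: 7.58
tool_pos: [0.6212, -0.0774, 0.115]
tool_rot: [-3.141, -0.0, 1.818]
contact_force: [0.4, -0.7, 0.7]
opening: 0.0003
```

```bash
python3 -c "
from h import *
go([.619,-.077,.110],105)
s=monitor.observe(); R=Ro.from_euler('xyz',s['tool_rot']).inv()
A=np.array([.590,-.085])
def path(psis,lead):
  for a in psis:
    d=np.deg2rad(a); e=np.array([np.cos(d),np.sin(d)]); n=np.array([e[1],-e[0]])  # cw dir
    P=np.array([*(A+.03*e+lead*n),.110]); print(a,R.apply(P-s['tool_pos']).round(4),'wz',105-(a+90))
path(range(15,-75,-8),.0095)
"
```

```text
t 7.58 pos [ 0.6212 -0.0774  0.115 ] rot [-180.    -0.   104.2] F [ 0.4 -0.7  0.7] q [-0.25  0.62  1.38  0.    1.14 -0.49] open 0.0003
shift [ 0.0009 -0.002   0.005 ] turn [-0.  -0.  -0.8]
15 [-0.0088 -0.002   0.005 ] wz 0
7 [-0.0129 -0.0035  0.005 ] wz 8
-1 [-0.0168 -0.0056  0.005 ] wz 16
-9 [-0.0203 -0.0083  0.005 ] wz 24
-17 [-0.0234 -0.0113  0.005 ] wz 32
-25 [-0.0261 -0.0148  0.005 ] wz 40
-33 [-0.0282 -0.0187  0.005 ] wz 48
-41 [-0.0298 -0.0228  0.005 ] wz 56
-49 [-0.0308 -0.027   0.005 ] wz 64
-57 [-0.0312 -0.0314  0.005 ] wz 72
-65 [-0.031  -0.0358  0.005 ] wz 80
-73 [-0.0302 -0.0401  0.005 ] wz 88
```

move_arm --deltas '[{"x":-0.002,"y":-0.002,"z":0.0045,"wx":0,"wy":0,"wz":0,"hand":0},{"x":-0.009,"y":-0.002,"z":0.0045,"wx":0,"wy":0,"wz":0,"hand":0},{"x":-0.013,"y":-0.0035,"z":0.0045,"wx":0,"wy":0,"wz":8,"hand":0},{"x":-0.017,"y":-0.0055,"z":0.0045,"wx":0,"wy":0,"wz":16,"hand":0},{"x":-0.02,"y":-0.008,"z":0.0045,"wx":0,"wy":0,"wz":24,"hand":0},{"x":-0.0235,"y":-0.0115,"z":0.0045,"wx":0,"wy":0,"wz":32,"hand":0},{"x":-0.026,"y":-0.015,"z":0.0045,"wx":0,"wy":0,"wz":40,"hand":0}]'

```text
time: 8.45
tool_pos: [0.6137, -0.1064, 0.1109]
tool_rot: [3.141, -0.001, 1.115]
contact_force: [2.3, 2.6, -1.9]
opening: 0.0006
```

```bash
cat > p.py <<'E'
from h import *
go([.619,-.077,.110],105)
s=monitor.observe(); R=Ro.from_euler('xyz',s['tool_rot']).inv()
yaw=np.rad2deg(s['tool_rot'][2]); A=np.array([.590,-.085])
for a in range(-25,-75,-8):
  for lead in (.0095,.0125):
    d=np.deg2rad(a); e=np.array([np.cos(d),np.sin(d)]); n=np.array([e[1],-e[0]])
    P=np.array([*(A+.03*e+lead*n),.110]); print(a,lead,R.apply(P-s['tool_pos']).round(4),'wz',round(yaw-(a+90),1))
E
python3 p.py
```

```text
t 8.45 pos [ 0.6137 -0.1064  0.1109] rot [ 1.799e+02 -1.000e-01  6.390e+01] F [ 2.3  2.6 -1.9] q [-0.3   0.62  1.39  0.    1.12  0.16] open 0.0006
shift [ 0.0287 -0.0081  0.0009] turn [  0.1  -0.1 -41.1]
-25 0.0095 [-0.0002 -0.0005  0.0009] wz -1.1
-25 0.0125 [-0.0032 -0.0004  0.0008] wz -1.1
-33 0.0095 [-0.0043 -0.002   0.0008] wz 6.9
-33 0.0125 [-0.0073 -0.0024  0.0008] wz 6.9
-41 0.0095 [-0.0081 -0.0041  0.0008] wz 14.9
-41 0.0125 [-0.011  -0.0049  0.0008] wz 14.9
-49 0.0095 [-0.0117 -0.0067  0.0008] wz 22.9
-49 0.0125 [-0.0144 -0.0079  0.0008] wz 22.9
-57 0.0095 [-0.0148 -0.0098  0.0008] wz 30.9
-57 0.0125 [-0.0174 -0.0113  0.0008] wz 30.9
-65 0.0095 [-0.0175 -0.0133  0.0008] wz 38.9
-65 0.0125 [-0.0198 -0.0152  0.0008] wz 38.9
-73 0.0095 [-0.0196 -0.0171  0.0008] wz 46.9
-73 0.0125 [-0.0217 -0.0193  0.0008] wz 46.9
```

Contact force is about 3.5 N, as expected for turning the cam. I'll continue.

move_arm --deltas '[{"x":-0.006,"y":-0.002,"z":0.001,"wx":0,"wy":0,"wz":7,"hand":0},{"x":-0.01,"y":-0.0045,"z":0.001,"wx":0,"wy":0,"wz":15,"hand":0},{"x":-0.0135,"y":-0.0075,"z":0.001,"wx":0,"wy":0,"wz":23,"hand":0},{"x":-0.0165,"y":-0.0105,"z":0.001,"wx":0,"wy":0,"wz":31,"hand":0},{"x":-0.019,"y":-0.0145,"z":0.001,"wx":0,"wy":0,"wz":39,"hand":0},{"x":-0.021,"y":-0.0175,"z":0.001,"wx":0,"wy":0,"wz":44,"hand":0},{"x":-0.021,"y":-0.0175,"z":0.001,"wx":0,"wy":0,"wz":44,"hand":0}]'

```text
time: 9.32
tool_pos: [0.5912, -0.1183, 0.1108]
tool_rot: [3.138, -0.007, 0.351]
contact_force: [8.6, 1.4, -2.8]
opening: 0.0001
```

```bash
python3 p.py | sed -n '1,2p;13,14p'; python3 -c "
from h import *
im,p=snap('wrist','w5'); b,q=snap('scene','s5')
b=cv2.resize(b[90:220,170:320],(512,442))
cv2.imwrite('pics/v5.png',cv2.resize(np.vstack([im,b])[:,:,::-1],(372,600),interpolation=cv2.INTER_AREA))"
```

```text
t 9.32 pos [ 0.5912 -0.1183  0.1108] rot [179.8  -0.4  20.1] F [ 8.6  1.4 -2.8] q [-0.33  0.59  1.46  0.    1.09  0.89] open 0.0001
shift [ 0.0403 -0.0292  0.001 ] turn [  0.5  -0.2 -84.9]
-65 0.0095 [ 0.0034 -0.001   0.0008] wz -4.9
-65 0.0125 [ 0.0004 -0.0007  0.0008] wz -4.9
```

View pics/v5.png

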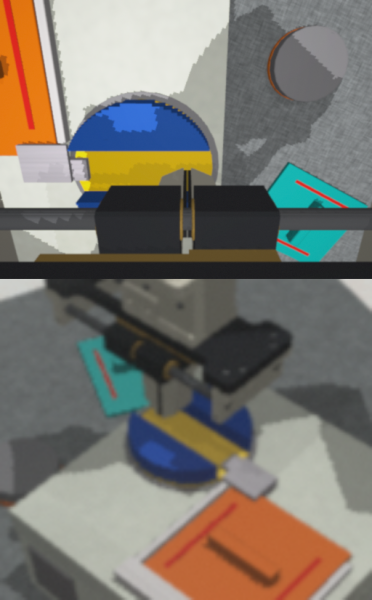

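The slot now lies along housing y and the nose is across the trailing edge. I'll press on to confirm it has reached the stop.

move_arm --deltas '[{"x":-0.001,"y":0,"z":0,"wx":0,"wy":0,"wz":0,"hand":0},{"x":-0.002,"y":0,"z":0,"wx":0,"wy":0,"wz":0,"hand":0},{"x":-0.002,"y":0,"z":0,"wx":0,"wy":0,"wz":0,"hand":0}]'

```text
time: 9.8
tool_pos: [0.5911, -0.1183, 0.1109]
tool_rot: [3.137, -0.011, 0.352]
contact_force: [15.0, 3.2, -4.7]
opening: 0.0003
```

move_arm --deltas '[{"x":-0.001,"y":0,"z":0,"wx":0,"wy":0,"wz":0,"hand":0},{"x":-0.002,"y":0,"z":0,"wx":0,"wy":0,"wz":0,"hand":0},{"x":-0.002,"y":0,"z":0,"wx":0,"wy":0,"wz":0,"hand":0}]'

```text
time: 10.18
tool_pos: [0.591, -0.1183, 0.111]
tool_rot: [3.137, -0.015, 0.352]
contact_force: [21.5, 5.6, -7.8]
opening: 0.0005
```

Hard stop. Next I'll back off to mid-slot, rise, retreat and verify.

move_arm --deltas '[{"x":0.008,"y":0,"z":0,"wx":0,"wy":0,"wz":0,"hand":0},{"x":0.014,"y":0,"z":-0.003,"wx":0,"wy":0,"wz":0,"hand":0},{"x":0.014,"y":0,"z":-0.03,"wx":0,"wy":0,"wz":0,"hand":0},{"x":0.014,"y":0,"z":-0.08,"wx":0,"wy":0,"wz":0,"hand":0},{"x":-0.03,"y":0,"z":-0.12,"wx":0,"wy":0,"wz":0,"hand":0},{"x":-0.08,"y":0,"z":-0.12,"wx":0,"wy":0,"wz":0,"hand":0},{"x":-0.13,"y":-0.01,"z":-0.12,"wx":0,"wy":0,"wz":0,"hand":0},{"x":-0.16,"y":-0.02,"z":-0.12,"wx":0,"wy":0,"wz":0,"hand":0}]'

```text
time: 11.18
tool_pos: [0.4251, -0.1559, 0.2302]
tool_rot: [3.141, 0.0, 0.351]
contact_force: [0.4, -0.5, -0.4]
opening: 0.0006
```

```bash
python3 -c "
from h import *
go([.6,0,.2],20)
im,p=snap('wrist','w6'); b,q=snap('top','t6')
hsv=cv2.cvtColor(cv2.imread('pics/t6.png'),cv2.COLOR_BGR2HSV)
def big(lo,hi):
    c=max(cv2.findContours(cv2.morphologyEx(cv2.inRange(hsv,lo,hi),3,np.ones((9,9))),0,2)[0],key=cv2.contourArea)[:,0];return c
W=lambda c,z:np.array([ray(q,x,z)[:2] for x in c],np.float32)*1000
print(cv2.minAreaRect(W(big((6,170,80),(16,255,255)),.106)),cv2.minAreaRect(W(big((22,150,90),(34,255,255)),.104)))
b=cv2.resize(b[120:300,180:400],(512,419))
cv2.imwrite('pics/v6.png',cv2.resize(np.vstack([im,b])[:,:,::-1],(382,600),interpolation=cv2.INTER_AREA))"
```

```text
t 11.18 pos [ 0.4251 -0.1559  0.2302] rot [180.    0.   20.1] F [ 0.4 -0.5 -0.4] q [-0.52  0.21  1.7  -0.    1.23  0.7 ] open 0.0006
shift [ 0.2178 -0.0863  0.0301] turn [0.  0.  0.1]
((613.6865844726562, 45.24481201171875), (108.98710632324219, 106.84349060058594), 20.130664825439453) ((592.7387084960938, -86.26367950439453), (33.571285247802734, 95.71524047851562), 20.237756729125977)
```

View pics/v6.png

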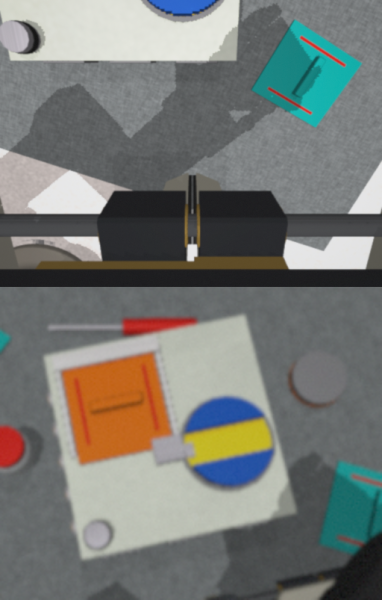

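```bash
python3 -c "
from h import *
print(robot.hand_in())"
```

```text
the job is handed in; nothing more can be done
None
```

The job is done and handed in at about 11 s of the 51 s. I pushed the orange cover by its ridge until it was home under the lip. Then I set the shut fingertips in the cam slot, turned it clockwise to its stop, and withdrew.

**Cover:** at the end of the push it stopped moving while the force rose to about 21 N. The wrist view then put its trailing corners within about 3 px of the predicted home position. The stop came about 4 mm sooner than I had estimated from the finger size; I put that down to the finger's real thickness.

**Cam:** it also stopped hard, at about 22 N. In the last top view the slot is within about 0.1° of square to the cover, which matches locked. The steel nose lies across the cover's trailing edge.

**Surroundings:** in the last view the cap, jar, tin, screwdriver and turquoise plates look undisturbed, though I did not measure them. The robot was clear of everything when I handed in.

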